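# Find the rocking corner of the ring stand and press its shim flat

### The job

The plate of the wooden ring stand on the desk rocks because one of its four feet is too short. Press down on the plate's corners, one after another, until you find the one that sinks, and then press the hinged steel shim beside that same corner down flat. Only press with the fingertips, nothing is to be grasped: leave the other three shims standing as they are, and do not pick up, push or shift the jar, the mug or the wooden cone.

Things in the scene. Friction and masses are not known exactly. Their poses are not given: they have to be found in the camera images.
- stand: Wooden therapy ring stand, screwed to the desk, cannot shift. Origin on the desk top under its centre; x points to its far side, y to its left, z up. Base board 180 (x) by 310 (y) by 12 mm. The plate lies over it on a soft middle bush and on four hidden rubber feet, one per corner.
- plate: Plywood plate 160 (x) by 200 (y) mm. Origin on its underside's centre, 15 mm below its top; top 42 mm above desk. Mid post 22 mm diameter with fixed rings (up to 68 mm), up to 127 mm above desk. One foot is short, unknown which: pressed with about 4 N that corner sinks 6 mm at its corner point and springs back, the opposite one rises alike. Other corners stay firm. Cannot be lifted off.
- corner_1 (a point): Point on top of the plate near its near right corner (54 mm from the centre in x, 72 mm in y, stand's frame), 42 mm above the desk when level; moves with the plate.
- corner_2 (a point): Point on top of the plate near its near left corner (54 mm from the centre in x, 72 mm in y, stand's frame), 42 mm above the desk when level; moves with the plate.
- corner_3 (a point): Point on top of the plate near its far left corner (54 mm from the centre in x, 72 mm in y, stand's frame), 42 mm above the desk when level; moves with the plate.
- corner_4 (a point): Point on top of the plate near its far right corner (54 mm from the centre in x, 72 mm in y, stand's frame), 42 mm above the desk when level; moves with the plate.
- shim_1 (a joint): Hinge of the near right shim: smooth steel leaf 26 mm wide, 45 mm from axis to free edge, 3 mm thick. Axis along the stand's x, 99 mm to the right (-y) of its centre, 40 mm above desk. 0: leaf slopes up and outward at 34 degrees; 0.60 rad: flat, level with the plate top. Stiff (about 4 N down, 30 mm from the axis), stays where left. Flat, its toe fills a short foot's gap; at a firm corner it jams at 0.16 rad.
- shim_1_pad (a point): Point on the upper face of the near right shim leaf, 35 mm from the hinge axis, 10 mm from the free edge, 62 mm from the stand's centre in x. Leaf up: 28 mm outward of the axis, 61 mm above the desk; flat: 35 mm outward, 41.5 mm above the desk.
- shim_2 (a joint): Hinge of the near left shim: smooth steel leaf 26 mm wide, 45 mm from axis to free edge, 3 mm thick. Axis along the stand's x, 99 mm to the left (+y) of its centre, 40 mm above desk. 0: leaf slopes up and outward at 34 degrees; 0.60 rad: flat, level with the plate top. Stiff (about 4 N down, 30 mm from the axis), stays where left. Flat, its toe fills a short foot's gap; at a firm corner it jams at 0.16 rad.
- shim_2_pad (a point): Point on the upper face of the near left shim leaf, 35 mm from the hinge axis, 10 mm from the free edge, 62 mm from the stand's centre in x. Leaf up: 28 mm outward of the axis, 61 mm above the desk; flat: 35 mm outward, 41.5 mm above the desk.
- shim_3 (a joint): Hinge of the far left shim: smooth steel leaf 26 mm wide, 45 mm from axis to free edge, 3 mm thick. Axis along the stand's x, 99 mm to the left (+y) of its centre, 40 mm above desk. 0: leaf slopes up and outward at 34 degrees; 0.60 rad: flat, level with the plate top. Stiff (about 4 N down, 30 mm from the axis), stays where left. Flat, its toe fills a short foot's gap; at a firm corner it jams at 0.16 rad.
- shim_3_pad (a point): Point on the upper face of the far left shim leaf, 35 mm from the hinge axis, 10 mm from the free edge, 62 mm from the stand's centre in x. Leaf up: 28 mm outward of the axis, 61 mm above the desk; flat: 35 mm outward, 41.5 mm above the desk.
- shim_4 (a joint): Hinge of the far right shim: smooth steel leaf 26 mm wide, 45 mm from axis to free edge, 3 mm thick. Axis along the stand's x, 99 mm to the right (-y) of its centre, 40 mm above desk. 0: leaf slopes up and outward at 34 degrees; 0.60 rad: flat, level with the plate top. Stiff (about 4 N down, 30 mm from the axis), stays where left. Flat, its toe fills a short foot's gap; at a firm corner it jams at 0.16 rad.
- shim_4_pad (a point): Point on the upper face of the far right shim leaf, 35 mm from the hinge axis, 10 mm from the free edge, 62 mm from the stand's centre in x. Leaf up: 28 mm outward of the axis, 61 mm above the desk; flat: 35 mm outward, 41.5 mm above the desk.
- jar: White plastic jar with black cap, 60 mm diameter, 90 mm tall, loose; origin at the centre of its underside. Leave alone.
- mug: Blue mug, 80 mm diameter, 90 mm tall, loose; origin at the centre of its underside. Leave alone.
- cone: Wooden stacking cone, 60 mm diameter, 64 mm tall, loose; origin at the centre of its underside. Leave alone.

How it is judged:
By the outcome, as a careful person would: the job done as asked, in the order asked, and still so for the second after the job is handed in, with the robot touching nothing.
It also fails if it takes over 64 s, if anything falls off the work surface, if the arm or the gripper's body presses on something with over 40 N, if the wrist force passes 120 N, or if a joint passes its speed limit or range.

### The arm

A 7-joint arm with a two-finger parallel gripper is mounted at the origin on the work surface. World frame = base frame: x ahead of the robot, y to its left, z up, the work surface at z = 0. Lengths are in m, angles in rad, forces in N, time in s.
With the tool pointing down it reaches from about 0.35 to 0.9 m from the base axis. Payload 8.1 kg.
Tool frame: the origin (TCP) lies between the finger pads; the fingertips stand 25 mm ahead of it and the grasp point (between the pads) lies 6 mm ahead of it; z points along the fingers, y is the line along which they close (so a half turn about z gives the same grasp; the last joint's range is limited). The gripper opens to 85 mm and grips with 20 to 120 N. Pads are 22 mm wide; open, the fingers measure 114 mm over their backs; the gripper's body (76 mm by 85 mm) begins 54 mm behind the grasp point. The pads swing forward as they close: fully open they stand 13 mm farther back than shut.
Start: joints at [-1.251, 0.434, 0.025, 1.573, -0.012, 1.134, -0.075], TCP at [0.256, 0.57, 0.256] pointing down, gripper open.
Joint ranges: [-2.62, 2.62], [-0.44, 2.09], [-1.27, 1.32], [0.08, 2.57], [-1.32, 4.46], [0.12, 2], [-2.74, 2.74]. Speed limits (rad/s): [2.22, 2.22, 3.01, 3.01, 3.14, 3.14, 3.14].

### API

Orientations are given as a unit quaternion [w, x, y, z].
In Python, from bench import telemetry, capture, camera_params, workorder, models gives the robot as it stands.
- The arm moves only by the tool carry_out, never from a script. Its argument "plan" is a list of rows, each an object with "offset": the shift along the world's x, y, z in units of 300 mm (1.0 is 300 mm), a list of three; "dr": the turn, a rotation vector about the world's x, y, z in units of 0.5 rad (1.0 is 0.5 rad), a list of three; "grip": the opening, from 0 (shut) to 1 (fully open). A call has 1 to 8 rows; each row is the pose to reach, as a shift and turn from the pose commanded when the call began; what a row does not reach only later rows make up. A row lasts 1/10 s, in which the tool goes at most 50 mm and 8.59 degrees, less where a joint would pass 70% of its speed; a pose out of reach is approached as far as the arm can. A call with a number of a shift or a turn outside -1 to 1 is refused whole. A call with a gripper value outside its range is refused whole. The fingers move at their own pace and stop on an object; the grip force is fixed at half the most. Time passes only in rows, so rows that repeat a pose let the fingers close. It gives the time, the measured TCP pose, the force, the opening and the grip force at its end, in the units of the state.
- telemetry.observe(): the state, without advancing time (a new reading comes with each control period).
- capture(name): name is "scene" or "top" or "wrist"; returns the picture (400x640x3 uint8, red, green, blue); there is no depth.
- camera_params(name): a dict with "fov_y" (degrees; the focal length in pixels is half the picture's height over the tangent of half this angle, whatever the lens; pixels are square), "cx", "cy" (the principal point, pixels), "eye" and "orientation" of the camera in the world. Camera axes: x right, y down, z forward; pixel columns grow to the right and rows downward; lengths in m; the calibration is good to about 2 mm. A picture is of the moment at which its call begins: read the wrist's pose just before it. camera_params takes no time and is no camera call; for the wrist camera it gives the pose at the moment of the call.
- workorder.job_done(): hands the job in; it is judged then, once.
Trained networks look in the newest picture that a camera, given by its name, has taken for a name from the list of things; names that differ only in an ending like _2 or _b are one class to them, and where a whole thing is asked for, a point or a joint stands for the part that bears it (a point fixed in the world has none). Each returns a list of dicts, best first, with "p" (0 to 1); they miss things now and then, are a little off and sometimes report something else, mostly with a low value. They report only what shows in the picture. A call takes as long as a camera call.
- models.look_for(camera, query): "centre" ([x, y, z] in m, in world coordinates, good to about 4 mm: the middle of the surface that is visible of it).
The state is a dict: "clock": time; "joint_positions": joint angles; "qvel": joint speeds; "tau": joint torques, N m; "position": TCP position; "orientation": TCP orientation; "force": force on the tool from outside, world axes, zero at the start; "torque": the same for the moment, N m; "gripper_width": finger opening in m; "gripper_force": force on a finger pad.
Only numpy, scipy, OpenCV 4.12 (cv2) and the standard library are available. Lean on these libraries where they do the work, as an engineer would, in place of code of your own. Each camera call takes 0.05 s, during which the arm holds its last target. There are 200 camera calls.

## Working session

There is one attempt and no reset: what is moved stays moved. The work goes in short steps, Python scripts to look and compute and a tool call to move; the robot and the scene stay as the last step left them, time stands still between calls to the robot, and variables do not carry over. Pictures are saved under pics/ and viewed, at most 10 in all, crops included, and the job is handed in when it is done.

Besides the shell and the picture viewer there is one more tool, called after ">>>" by a JSON object that holds its "api" and its "payload", one argument or row to a line. carry_out: Moves the arm, as the interface text tells. Its arguments: {"type":"object","properties":{"plan":{"type":"array"}},"required":["plan"]}

```bash
mkdir -p pics; python3 - <<'E'
from bench import telemetry, capture, camera_params, models
import cv2,numpy as np
s=telemetry.observe();print(s)
ims=[]
for c in("scene","top"):
    im=capture(c);cv2.imwrite(f"pics/{c}0.png",im[:,:,::-1]);p=camera_params(c);print(c,p)
    for q in("stand","plate","corner_1","shim_1","shim_1_pad","jar","mug","cone"):
        print(q,[(np.round(d["centre"],3).tolist(),round(d["p"],2)) for d in models.look_for(c,q)][:6])
E
```

```text
{'clock': 0.0, 'joint_positions': array([-1.25057888,  0.43522366,  0.024942  ,  1.57410762, -0.0116196 ,
        1.13399107, -0.07508813]), 'qvel': array([-1.77249625e-03,  3.59737390e-05,  8.73885576e-04,  2.04010367e-04,
        6.66596685e-04,  2.21424165e-04,  4.63633218e-04]), 'tau': array([-2.71051294e-04, -6.70462203e+01,  1.02489654e+00, -3.16208661e+01,
        1.54619484e-02,  1.26108789e-02,  1.91088532e-05]), 'position': array([0.25629116, 0.56951858, 0.25552108]), 'orientation': array([-1.10568966e-04,  2.09856100e-01,  9.77731962e-01, -7.84684067e-04]), 'force': array([ 0.18190512, -0.73639436,  0.39461563]), 'torque': array([0.03785753, 0.00719766, 0.01941121]), 'gripper_force': 0.0, 'gripper_width': 0.08533183728286917}
scene {'fov_y': 42.84503969272695, 'cx': 321.7648843787245, 'cy': 200.0076944768356, 'eye': array([ 1.25611291, -0.20006847,  0.66946441]), 'orientation': array([-0.35967883,  0.76319457,  0.48705381, -0.22570728])}
stand [([0.595, -0.039, 0.038], 0.71)]
plate [([0.591, -0.029, 0.041], 0.83)]
corner_1 [([0.589, -0.029, 0.042], 0.89)]
shim_1 [([0.61, -
[... 274 characters left out ...]
v_y': 54.79071005283909, 'cx': 312.55163890312065, 'cy': 206.15439173149258, 'eye': array([0.44916082, 0.12608834, 0.87791689]), 'orientation': array([ 0.06816158, -0.64225514,  0.75908821, -0.08153173])}
stand [([0.562, -0.014, 0.041], 0.92), ([0.71, -0.085, 0.092], 0.61)]
plate [([0.608, -0.154, 0.054], 0.26)]
corner_1 [([0.562, -0.015, 0.04], 0.71)]
shim_1 [([0.484, -0.128, 0.06], 0.82), ([0.534, 0.109, 0.056], 0.7), ([0.655, 0.082, 0.057], 0.54), ([0.608, -0.148, 0.059], 0.5)]
shim_1_pad [([0.484, -0.124, 0.058], 0.71), ([0.65, 0.081, 0.052], 0.19), ([0.705, -0.085, 0.089], 0.16)]
jar [([0.705, -0.09, 0.088], 0.97)]
mug [([0.762, 0.044, 0.044], 0.91)]
cone [([0.602, 0.235, 0.031], 0.84)]
```

View pics/top0.png

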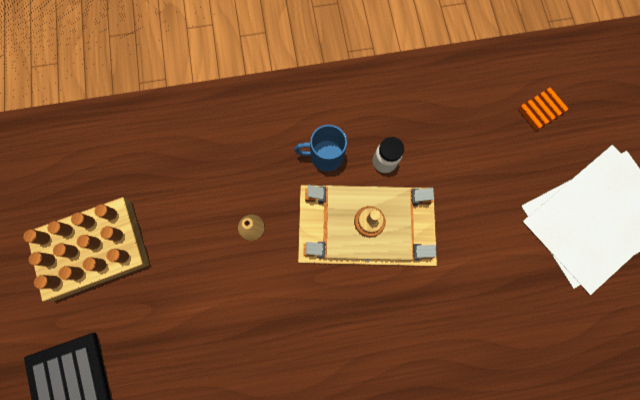

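View pics/scene0.png

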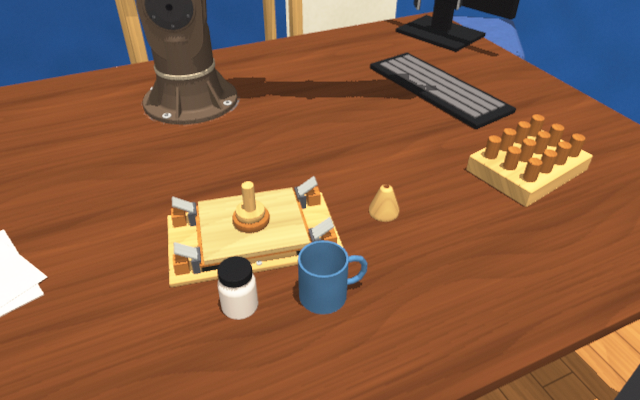

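The stand is centred at about (0.572, -0.023) with a yaw of about -11.4°. In the top view its shims are at pixels (315,194), (422,196), (314,250) and (425,252). Jar (388,155) and mug (328,148) stand behind the far side, and the cone is at (251,227). The spacings I measured (122 × 237 mm) match the given sizes.

>>> {"api": "carry_out", "payload": {
  "plan": [
    {"offset": [0.46,-0.85,-0.1],"dr": [0,0,0.44],"grip": 0},
    {"offset": [0.46,-0.85,-0.1],"dr": [0,0,0.44],"grip": 0},
    {"offset": [0.46,-0.85,-0.1],"dr": [0,0,0.44],"grip": 0},
    {"offset": [0.46,-0.85,-0.1],"dr": [0,0,0.44],"grip": 0},
    {"offset": [0.46,-0.85,-0.1],"dr": [0,0,0.44],"grip": 0},
    {"offset": [0.46,-0.85,-0.1],"dr": [0,0,0.44],"grip": 0},
    {"offset": [0.46,-0.85,-0.1],"dr": [0,0,0.44],"grip": 0},
    {"offset": [0.46,-0.85,-0.1],"dr": [0,0,0.44],"grip": 0}
  ]
}}

```text
clock: 1.7
position: [0.395, 0.3142, 0.2265]
orientation: [0.0, 0.103, 0.995, 0.0]
force: [-0.0, 0.8, 0.4]
gripper_width: 0.0001
gripper_force: 0.0
```

>>> {"api": "carry_out", "payload": {
  "plan": [
    {"offset": [0.46,-0.85,-0.25],"dr": [0,0,0],"grip": 0},
    {"offset": [0.46,-0.85,-0.25],"dr": [0,0,0],"grip": 0},
    {"offset": [0.46,-0.85,-0.25],"dr": [0,0,0],"grip": 0},
    {"offset": [0.46,-0.85,-0.25],"dr": [0,0,0],"grip": 0},
    {"offset": [0.46,-0.85,-0.25],"dr": [0,0,0],"grip": 0},
    {"offset": [0.46,-0.85,-0.25],"dr": [0,0,0],"grip": 0},
    {"offset": [0.46,-0.85,-0.25],"dr": [0,0,0],"grip": 0},
    {"offset": [0.46,-0.85,-0.25],"dr": [0,0,0],"grip": 0}
  ]
}}

```text
clock: 2.5
position: [0.5328, 0.0603, 0.1509]
orientation: [-0.0, 0.102, 0.995, 0.0]
force: [0.2, 1.1, 0.2]
gripper_width: -0.0002
gripper_force: 0.0
```

```bash
python3 - <<'E'
from bench import telemetry, capture, camera_params, models
import cv2,numpy as np
for c in("wrist","top"):
    im=capture(c);cv2.imwrite(f"pics/{c}1.png",im[:,:,::-1])
    for q in("plate","corner_1","shim_1","shim_1_pad"):
        print(c,q,[(np.round(d["centre"],3).tolist(),round(d["p"],2)) for d in models.look_for(c,q)][:6])
E
```

```text
wrist plate [([0.537, -0.024, 0.041], 0.77)]
wrist corner_1 [([0.535, -0.026, 0.04], 0.56)]
wrist shim_1 [([0.606, -0.155, 0.059], 0.82), ([0.488, -0.12, 0.056], 0.77), ([0.535, 0.105, 0.056], 0.7)]
wrist shim_1_pad [([0.488, -0.121, 0.054], 0.82)]
top plate []
top corner_1 []
top shim_1 [([0.534, 0.109, 0.054], 0.58)]
top shim_1_pad []
```

View pics/wrist1.png

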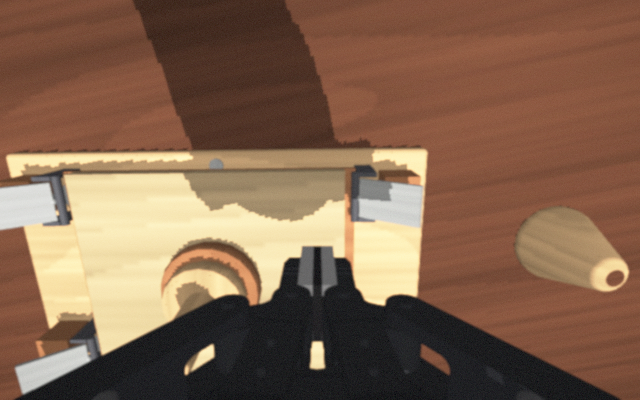

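The wrist view agrees with the estimate: near left shim at (390,195), tips over the near left part of the plate at (318,265). I'll press corner 2.

>>> {"api": "carry_out", "payload": {
  "plan": [
    {"offset": [0,-0.007,-0.13],"dr": [0,0,0],"grip": 0},
    {"offset": [0,-0.007,-0.2],"dr": [0,0,0],"grip": 0},
    {"offset": [0,-0.007,-0.25],"dr": [0,0,0],"grip": 0},
    {"offset": [0,-0.007,-0.265],"dr": [0,0,0],"grip": 0},
    {"offset": [0,-0.007,-0.265],"dr": [0,0,0],"grip": 0}
  ]
}}

```text
clock: 3.5
position: [0.5322, 0.0578, 0.0715]
orientation: [-0.0, 0.101, 0.995, -0.0]
force: [0.1, 0.0, -0.4]
gripper_width: 0.0001
gripper_force: 0.0
```

>>> {"api": "carry_out", "payload": {
  "plan": [
    {"offset": [0,0,-0.005],"dr": [0,0,0],"grip": 0},
    {"offset": [0,0,-0.01],"dr": [0,0,0],"grip": 0},
    {"offset": [0,0,-0.015],"dr": [0,0,0],"grip": 0},
    {"offset": [0,0,-0.02],"dr": [0,0,0],"grip": 0},
    {"offset": [0,0,-0.02],"dr": [0,0,0],"grip": 0}
  ]
}}

```text
clock: 4.0
position: [0.5328, 0.058, 0.0664]
orientation: [0.0, 0.101, 0.995, 0.0]
force: [-1.9, 0.3, 7.1]
gripper_width: 0.0002
gripper_force: 3.5
```

>>> {"api": "carry_out", "payload": {
  "plan": [
    {"offset": [0,0,-0.005],"dr": [0,0,0],"grip": 0},
    {"offset": [0,0,-0.005],"dr": [0,0,0],"grip": 0}
  ]
}}

```text
clock: 4.2
position: [0.5329, 0.058, 0.066]
orientation: [0.001, 0.101, 0.995, 0.0]
force: [-5.8, -0.1, 22.8]
gripper_width: 0.0002
gripper_force: 11.2
```

>>> {"api": "carry_out", "payload": {
  "plan": [
    {"offset": [0,0,0.12],"dr": [0,0,0],"grip": 0},
    {"offset": [-0.047,-0.235,0.12],"dr": [0,0,0],"grip": 0},
    {"offset": [-0.095,-0.47,0.12],"dr": [0,0,0],"grip": 0},
    {"offset": [-0.095,-0.47,0.12],"dr": [0,0,0],"grip": 0},
    {"offset": [-0.095,-0.47,0.12],"dr": [0,0,0],"grip": 0},
    {"offset": [-0.095,-0.47,0.06],"dr": [0,0,0],"grip": 0},
    {"offset": [-0.095,-0.47,0.025],"dr": [0,0,0],"grip": 0},
    {"offset": [-0.095,-0.47,0.025],"dr": [0,0,0],"grip": 0}
  ]
}}

```text
clock: 5.0
position: [0.503, -0.0825, 0.0705]
orientation: [-0.001, 0.101, 0.995, 0.0]
force: [-0.3, 0.2, -0.0]
gripper_width: 0.0003
gripper_force: 0.0
```

>>> {"api": "carry_out", "payload": {
  "plan": [
    {"offset": [0,0,-0.005],"dr": [0,0,0],"grip": 0},
    {"offset": [0,0,-0.01],"dr": [0,0,0],"grip": 0},
    {"offset": [0,0,-0.015],"dr": [0,0,0],"grip": 0},
    {"offset": [0,0,-0.02],"dr": [0,0,0],"grip": 0},
    {"offset": [0,0,-0.02],"dr": [0,0,0],"grip": 0}
  ]
}}

```text
clock: 5.5
position: [0.5043, -0.083, 0.0664]
orientation: [0.0, 0.101, 0.995, 0.0]
force: [-1.4, 0.6, 6.9]
gripper_width: -0.0001
gripper_force: 3.7
```

Corners 2 and 1 are firm. Next is corner 4 (far right).

>>> {"api": "carry_out", "payload": {
  "plan": [
    {"offset": [0,0,0.12],"dr": [0,0,0],"grip": 0},
    {"offset": [0.15,-0.03,0.12],"dr": [0,0,0],"grip": 0},
    {"offset": [0.3,-0.06,0.12],"dr": [0,0,0],"grip": 0},
    {"offset": [0.353,-0.071,0.12],"dr": [0,0,0],"grip": 0},
    {"offset": [0.353,-0.071,0.12],"dr": [0,0,0],"grip": 0},
    {"offset": [0.353,-0.071,0.06],"dr": [0,0,0],"grip": 0},
    {"offset": [0.353,-0.071,0.02],"dr": [0,0,0],"grip": 0},
    {"offset": [0.353,-0.071,0.02],"dr": [0,0,0],"grip": 0}
  ]
}}

```text
clock: 6.3
position: [0.6076, -0.104, 0.0699]
orientation: [-0.002, 0.101, 0.995, 0.0]
force: [-0.4, 0.0, -0.4]
gripper_width: -0.0001
gripper_force: 0.0
```

>>> {"api": "carry_out", "payload": {
  "plan": [
    {"offset": [0,0,-0.005],"dr": [0,0,0],"grip": 0},
    {"offset": [0,0,-0.01],"dr": [0,0,0],"grip": 0},
    {"offset": [0,0,-0.015],"dr": [0,0,0],"grip": 0},
    {"offset": [0,0,-0.02],"dr": [0,0,0],"grip": 0},
    {"offset": [0,0,-0.02],"dr": [0,0,0],"grip": 0}
  ]
}}

```text
clock: 6.8
position: [0.6101, -0.1045, 0.066]
orientation: [0.0, 0.101, 0.995, 0.0]
force: [-0.2, -0.5, 0.5]
gripper_width: 0.0002
gripper_force: 0.3
```

>>> {"api": "carry_out", "payload": {
  "plan": [
    {"offset": [0,0,-0.005],"dr": [0,0,0],"grip": 0},
    {"offset": [0,0,-0.01],"dr": [0,0,0],"grip": 0},
    {"offset": [0,0,-0.01],"dr": [0,0,0],"grip": 0}
  ]
}}

```text
clock: 7.1
position: [0.6103, -0.1048, 0.063]
orientation: [0.0, 0.101, 0.995, -0.0]
force: [1.4, -0.9, 2.1]
gripper_width: -0.0003
gripper_force: 1.4
```

>>> {"api": "carry_out", "payload": {
  "plan": [
    {"offset": [0,0,-0.005],"dr": [0,0,0],"grip": 0},
    {"offset": [0,0,-0.007],"dr": [0,0,0],"grip": 0},
    {"offset": [0,0,-0.007],"dr": [0,0,0],"grip": 0}
  ]
}}

```text
clock: 7.4
position: [0.6104, -0.1049, 0.061]
orientation: [0.001, 0.101, 0.995, -0.0]
force: [2.3, -1.4, 4.5]
gripper_width: -0.0002
gripper_force: 2.3
```

Corner 4 (far right) sinks 6 mm at about 4.5 N. I'll lift off and move over shim 4.

>>> {"api": "carry_out", "payload": {
  "plan": [
    {"offset": [0,0,0.12],"dr": [0,0,0],"grip": 0},
    {"offset": [0,0,0.24],"dr": [0,0,0],"grip": 0},
    {"offset": [-0.011,-0.1,0.24],"dr": [0,0,0],"grip": 0},
    {"offset": [-0.011,-0.191,0.24],"dr": [0,0,0],"grip": 0},
    {"offset": [-0.011,-0.191,0.24],"dr": [0,0,0],"grip": 0},
    {"offset": [-0.011,-0.191,0.17],"dr": [0,0,0],"grip": 0},
    {"offset": [-0.011,-0.191,0.12],"dr": [0,0,0],"grip": 0},
    {"offset": [-0.011,-0.191,0.12],"dr": [0,0,0],"grip": 0}
  ]
}}

```text
clock: 8.2
position: [0.6045, -0.1604, 0.0938]
orientation: [-0.003, 0.101, 0.995, 0.001]
force: [0.1, -0.2, -0.4]
gripper_width: -0.0004
gripper_force: 0.0
```

```bash
python3 - <<'E'
from bench import telemetry, capture
import cv2
print(telemetry.observe()["position"],telemetry.observe()["force"])
im=capture("scene")[150:310,120:380];cv2.imwrite("pics/s2.png",cv2.resize(im[:,:,::-1],None,fx=3,fy=3))
E
```

```text
[ 0.6044587  -0.1603784   0.09382448] [ 0.056821   -0.22221176 -0.42528024]
```

View pics/s2.png

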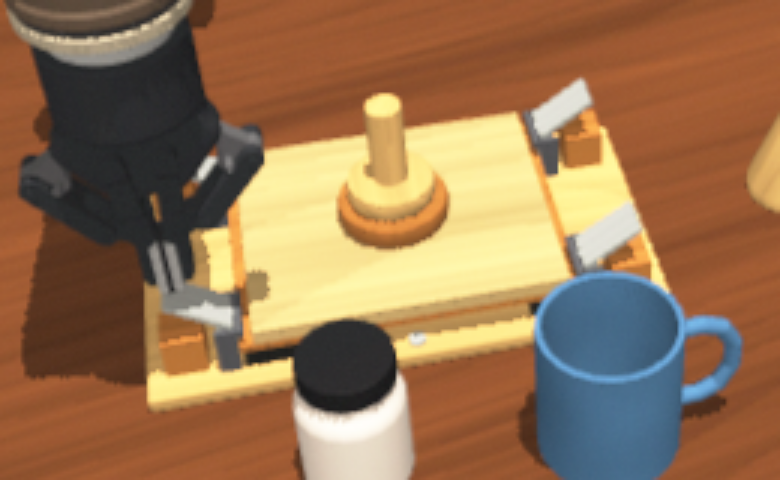

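The tips are over the outer half of the far right leaf, at (175,285) in the crop. The other leaves are still up. Pressing.

>>> {"api": "carry_out", "payload": {
  "plan": [
    {"offset": [0,0,-0.02],"dr": [0,0,0],"grip": 0},
    {"offset": [0,0,-0.03],"dr": [0,0,0],"grip": 0},
    {"offset": [0,0,-0.04],"dr": [0,0,0],"grip": 0},
    {"offset": [0,0,-0.05],"dr": [0,0,0],"grip": 0},
    {"offset": [0,0,-0.05],"dr": [0,0,0],"grip": 0}
  ]
}}

```text
clock: 8.75
position: [0.6067, -0.1615, 0.0815]
orientation: [0.0, 0.101, 0.995, 0.0]
force: [0.3, -0.2, 0.3]
gripper_width: -0.0003
gripper_force: 0.3
```

>>> {"api": "carry_out", "payload": {
  "plan": [
    {"offset": [0,0,-0.01],"dr": [0,0,0],"grip": 0},
    {"offset": [0,0,-0.02],"dr": [0,0,0],"grip": 0},
    {"offset": [0,0,-0.03],"dr": [0,0,0],"grip": 0},
    {"offset": [0,0,-0.04],"dr": [0,0,0],"grip": 0},
    {"offset": [0,0,-0.047],"dr": [0,0,0],"grip": 0},
    {"offset": [0,0,-0.047],"dr": [0,0,0],"grip": 0}
  ]
}}

```text
clock: 9.35
position: [0.6063, -0.1616, 0.0671]
orientation: [-0.0, 0.101, 0.995, 0.0]
force: [0.5, 0.8, -0.1]
gripper_width: 0.0
gripper_force: 0.0
```

```bash
python3 - <<'E'
from bench import telemetry, capture
import cv2
s=telemetry.observe();print(s["position"],s["force"])
im=capture("scene")[150:310,120:380];cv2.imwrite("pics/s3.png",cv2.resize(im[:,:,::-1],None,fx=3,fy=3))
E
```

```text
[ 0.6062506  -0.16164937  0.0670998 ] [ 0.52541378  0.78439845 -0.10505984]
```

View pics/s3.png

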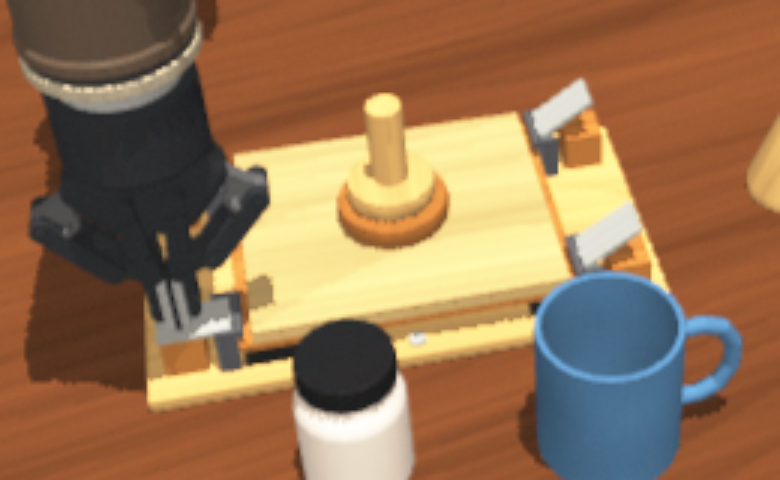

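The leaf has gone down nearly flat under the tips, at (195,325). I'll press a little further to seat it, watching the force.

>>> {"api": "carry_out", "payload": {
  "plan": [
    {"offset": [0,-0.01,-0.004],"dr": [0,0,0],"grip": 0},
    {"offset": [0,-0.01,-0.006],"dr": [0,0,0],"grip": 0},
    {"offset": [0,-0.01,-0.006],"dr": [0,0,0],"grip": 0}
  ]
}}

```text
clock: 9.7
position: [0.6068, -0.164, 0.0664]
orientation: [0.0, 0.101, 0.995, 0.001]
force: [-1.9, 3.1, 8.7]
gripper_width: 0.0
gripper_force: 3.9
```

>>> {"api": "carry_out", "payload": {
  "plan": [
    {"offset": [0,0,-0.004],"dr": [0,0,0],"grip": 0},
    {"offset": [0,0,-0.004],"dr": [0,0,0],"grip": 0}
  ]
}}

```text
clock: 9.9
position: [0.6069, -0.1641, 0.0661]
orientation: [0.0, 0.101, 0.995, 0.001]
force: [-5.2, 3.0, 16.1]
gripper_width: -0.0
gripper_force: 8.3
```

>>> {"api": "carry_out", "payload": {
  "plan": [
    {"offset": [0,0,0.05],"dr": [0,0,0],"grip": 0},
    {"offset": [0,0,0.15],"dr": [0,0,0],"grip": 0},
    {"offset": [0,0,0.3],"dr": [0,0,0],"grip": 0},
    {"offset": [-0.15,0,0.45],"dr": [0,0,0],"grip": 0},
    {"offset": [-0.3,-0.1,0.55],"dr": [0,0,0],"grip": 0},
    {"offset": [-0.45,-0.2,0.6],"dr": [0,0,0],"grip": 0},
    {"offset": [-0.45,-0.2,0.6],"dr": [0,0,0],"grip": 0},
    {"offset": [-0.45,-0.2,0.6],"dr": [0,0,0],"grip": 0}
  ]
}}

```text
clock: 10.7
position: [0.4686, -0.2283, 0.2471]
orientation: [0.001, 0.104, 0.995, -0.001]
force: [-0.1, 1.2, 0.6]
gripper_width: 0.0001
gripper_force: 0.0
```

```bash
python3 - <<'E'
from bench import telemetry, capture
import cv2
im=capture("scene")[150:310,120:380];cv2.imwrite("pics/s4.png",cv2.resize(im[:,:,::-1],None,fx=3,fy=3))
E
```

```text
(no output)
```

View pics/s4.png

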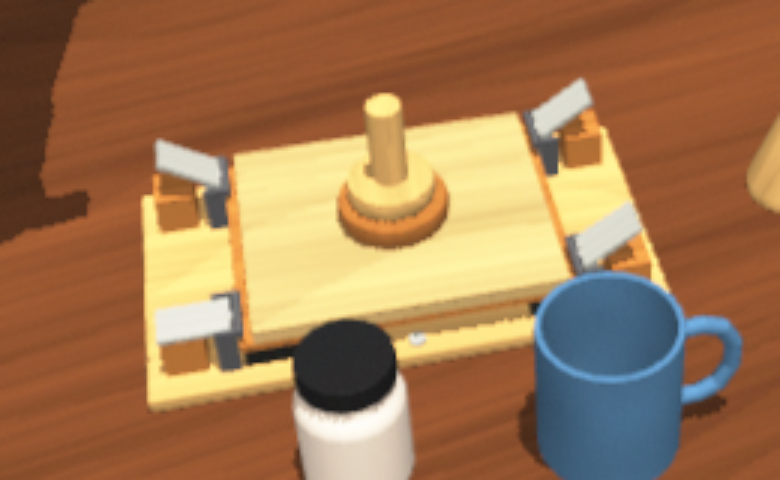

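The far right shim (195,320) now lies flat and stays there. The other three are still up, and the jar and mug haven't moved.

```bash
python3 -c "
from bench import workorder
print(workorder.job_done())"
```

```text
the job is handed in; nothing more can be done
None
```

The far right corner (corner 4) was the one that sank, so I pressed its shim (shim_4) down flat; the other three shims, the jar, the mug and the cone were left alone, and the job is handed in. I pressed near left, near right, then far right, and stopped there, so far left was never pressed.

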